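Take a density reading of a glass-mounted negative

TASK

Take a density reading on the densitometer: bring the negative holder, by its upright finger tab, across the bed until its picture window is centred under the reading head (over the small lit aperture where the scribed lines cross), and let go of it there. Then push the sprung reading arm all the way down by the rubber thumb pad at its front end, so that the head sits on the window, and keep it held fully down: you finish while still holding it down. Leave the loupe, film can and dust brush where they are.

Things in the scene. Friction and masses are not known exactly. Their poses are not given: they have to be found in the camera images.
- aperture (a point): centre of the lit aperture (white disc, 16 mm) in the densitometer's flat dark film bed, at bed height, 60 mm above the bench; it lies under the arm's reading head. The instrument is fixed; x points to its back, y to its left, z up. The bed reaches 100 mm in front of it and 180 mm to each side; a back guide, 8 mm high, stands 47 mm behind it, from 120 mm right to 70 mm left of it
- window (a point): centre of the top of the picture window (dark, 36 mm along y, 24 mm along x) in the middle of the negative holder: a loose flat plate 90 mm (x) by 110 mm (y), 6 mm thick, about 0.16 kg, flat on the bed; x, y in the plate, z up. It starts left of the aperture, turned a little. Passing under the raised head it has 29 mm of room above it
- tab (a point): centre of the holder's upright finger tab: 10 mm thick (holder's x), 30 mm long (y), 34 mm high, on the end of a bar 10 mm wide and 6 mm thick that runs out from the plate's left (+y) edge. It is 110 mm from the window's centre along the holder's +y and 23 mm above the holder's underside. Pinch it across its thickness from above; the bar may overhang the bed
- pad_top (a point): centre of the top of the ribbed rubber thumb pad, 36 mm (x) by 40 mm (y), at the front end of the 46 mm wide reading arm. It is 158 mm above the bench when raised, 116 mm when fully down: it goes 42 mm down and 9 mm forward (-x of aperture) on an arc of radius 196 mm about the hinge at the back; fully down it is 35 mm in front of the aperture. It tilts with the arm
- reader (a joint): angle of the reading arm: 0 = raised (its spring brings it back there when let go), 0.22 rad = fully down on its stop. At the pad it takes about 2.5 N at first, 4 N farther down, and 9 to 10 N at the stop with the holder under the head, whose sprung shoe meets the holder over the last 0.035 rad; hold with somewhat more
- pad: the rubber thumb pad itself (see pad_top), origin at the middle of its underside, 4 mm thick; it gives about 1 mm under 10 N
- shoe: the reading head's sprung shoe, a grey cylinder 20 mm across under the head; origin at the centre of its lower face. It gives up to 9 mm upward, 0.8 N/mm after 2 N, and presses on the holder with about 6 N when the arm is on its stop
- holder: the negative holder; origin at the centre of its underside, directly below the window's centre, axes as for window
- loupe: loupe (black eyepiece on a clear skirt) 46 mm across, 56 mm high, standing on the right part of the bed, about 135 mm right of the aperture; leave it alone; origin at the centre of its underside
- film_can: small black film can with a grey cap, 34 mm across, 51 mm high, on the bench right of the instrument; leave it alone; origin at the centre of its underside
- dust_brush: dust brush lying on the bench left of the instrument; leave it alone; origin at its underside
Not all that is in view belongs to the job. Of the things that look like the holder, the middle-sized one is meant.

How it is judged:
By the outcome, as a careful person would: the job done as asked, in the order asked, and still so for the second after the job is handed in, while the arm keeps its last pose, push and grip.
It also fails if it takes over 42 s, if anything falls off the work surface, if the arm or the gripper's body presses on something with over 40 N, if the wrist force passes 120 N, or if a joint passes its speed limit or range.

ROBOT

A 6-joint arm with a two-finger parallel gripper is mounted at the origin on the work surface. World frame = base frame: x ahead of the robot, y to its left, z up, the work surface at z = 0. Lengths are in m, angles in degrees, forces in N, time in s.
With the tool pointing down it reaches from about 0.375 to 0.925 m from the base axis. Payload 5.7 kg.
Tool frame: the origin (TCP) lies between the finger pads; the fingertips stand 17 mm ahead of it and the grasp point (between the pads) lies 2 mm behind it (ctrl.tip_reach is the z of the fingertips in the tool frame, in m); z points along the fingers, x is the direction in which the jaws open and shut, and the axes are right-handed (so a half turn about z gives the same grasp; the last joint's range is limited). The gripper opens to 88 mm and grips with 3 to 60 N. Pads are 20 mm wide; open, the fingers measure 115 mm over their backs; the gripper's body (75 mm by 178 mm) begins 61 mm behind the grasp point.
Start: joints at [58.722, 20.558, 86.54, -0, 72.909, -6.595], TCP at [0.251, 0.545, 0.24] pointing down, gripper open.
Joint ranges: [-170.27, 170.27], [-57.76, 135], [12.27, 136.19], [-55.21, 235.2], [11.17, 155.16], [-170.74, 170.74]. Speed limits (degrees/s): [136.94, 136.94, 180, 180, 180, 180].

INTERFACE

Orientations are given as a 3x3 rotation matrix whose columns are the frame's x, y, z axes.
In Python, from bench import ctrl, viewer, ticket gives the robot as it stands.
- The arm moves only by the tool play_rows, never from a script. Its argument "moves" is one flat list of numbers, 7 for each row, row after row: the opening, from 0 (shut) to 1 (fully open), then the shift along the world's x, y, z in m, then the turn, a rotation vector about the world's x, y, z in rad. A call has 1 to 5 rows; each row shifts and turns the commanded pose from where the row before left it; what a row does not reach is not made up. A row lasts 1/8 s, in which the tool goes at most 62.5 mm and 10.7 degrees, less where a joint would pass 70% of its speed; a pose out of reach is approached as far as the arm can. A call with a gripper value outside its range is refused whole. The fingers move at their own pace and stop on an object; "force" is the grip in N (left out, the last holds). Time passes only in rows, so rows that do not move let the fingers close. It gives the time, the measured TCP pose, the force and the opening at its end, in the units of the state.
- ctrl.sense(): the state, without advancing time (a new reading comes with each control period).
- viewer.capture(name): name is "side" or "top"; returns the picture (400x640x3 uint8, red, green, blue); there is no depth.
- viewer.camera_info(name): a dict with "vertical_fov" (degrees; the focal length in pixels is half the picture's height over the tangent of half this angle, whatever the lens; pixels are square), "cx", "cy" (the principal point, pixels), "dist" ([k1, k2, p1, p2, k3] as OpenCV has them; the pictures are not rectified), "R" (3x3) and "t" (3): a world point X has camera coordinates R X + t. Camera axes: x right, y down, z forward; pixel columns grow to the right and rows downward; lengths in m; the calibration is good to about 2 mm. A picture is of the moment at which its call begins. camera_info takes no time and is no camera call.
- ticket.sign_off(): hands the job in, once; it reports no verdict.
The state is a dict: "clock": time; "joint_positions": joint angles; "joint_velocities": joint speeds; "tau": joint torques, N m; "position": TCP position; "orientation": TCP orientation; "force": force on the tool from outside, world axes, zero at the start; "moment": the same for the moment, N m; "grip_width": opening from 0.0 (shut) to 1.0 (fully open).
Only numpy, scipy, OpenCV 4.12 (cv2) and the standard library are available. Lean on these libraries where they do the work, as an engineer would, in place of code of your own. Each camera call takes 0.05 s, during which the arm holds its last target. There are 200 camera calls.

## Working session

There is one attempt and no reset: what is moved stays moved. The work goes in short steps, Python scripts to look and compute and a tool call to move; the robot and the scene stay as the last step left them, time stands still between calls to the robot, and variables do not carry over. Pictures are saved under pics/ and viewed, about 8 in all and at most 12, crops included, and the job is handed in when it is done.

Besides the shell and the picture viewer there is one more tool, called after "Request:" as name(argument=value, ...) on one line, values as JSON. play_rows: Moves the arm, as the interface text tells. Its arguments: {"type":"object","properties":{"moves":{"type":"array"},"force":{"type":"number"}},"required":["moves"]}

```bash
mkdir -p pics; cat > h.py <<'E'
import numpy as np, cv2
from bench import ctrl, viewer, ticket
def K(n):
    c=viewer.camera_info(n); f=200/np.tan(np.radians(c["vertical_fov"])/2)
    return np.array([[f,0,c["cx"]],[0,f,c["cy"]],[0,0,1]]),np.array(c["dist"],float),np.array(c["R"]),np.array(c["t"])
def ray(n,uv):
    k,d,R,t=K(n); p=cv2.undistortPoints(np.array(uv,float).reshape(-1,1,2),k,d).reshape(-1,2)
    D=np.c_[p,np.ones(len(p))]@R; return -R.T@t,D
def plane(n,uv,z):
    o,D=ray(n,uv); return o+D*((z-o[2])/D[:,2])[:,None]
def proj(n,X):
    k,d,R,t=K(n); return cv2.projectPoints(np.array(X,float).reshape(-1,3),cv2.Rodrigues(R)[0],t,k,d)[0].reshape(-1,2)
def snap(n,f):
    im=viewer.capture(n); cv2.imwrite('pics/'+f,im[:,:,::-1]); return im
E
python3 - <<'E'
from h import *
for n in("side","top"):
    snap(n,n+'0.png'); k,d,R,t=K(n); print(n,k[0,0],k[0,2],k[1,2],d,-R.T@t,R[2])
E
```

```text
side 447.59846229087526 317.2858160908854 197.59715844778887 [0.03270001 0.         0.         0.         0.        ] [ 0.06334722 -0.88978924  0.97108744] [ 0.33888104  0.68389165 -0.64610514]
top 389.5420544816272 317.93567364924365 207.33911843241825 [-0.0578397  0.         0.         0.         0.       ] [0.33482213 0.00214632 0.99855281] [ 0.21348048  0.02990635 -0.97648948]
```

View pics/top0.png

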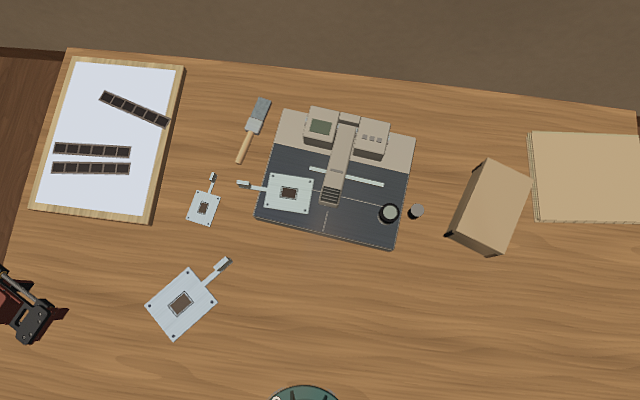

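View pics/side0.png

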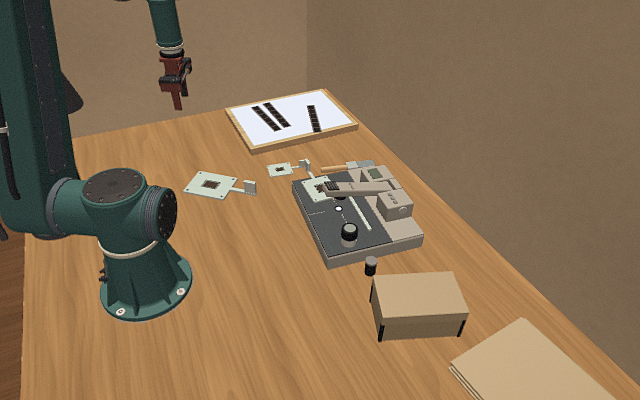

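Three things look like the holder in the top view: a small one at (203,208), a large one at (180,303), both on the bench, and a middle-sized one on the bed at (289,193), left of the arm. The one on the bed fits. I'll confirm it in enlarged crops.

```bash
python3 - <<'E'
from h import *
a=cv2.imread('pics/top0.png')[95:255,225:425]; b=cv2.imread('pics/side0.png')[150:270,270:430]
a=cv2.resize(a,None,fx=4,fy=4,interpolation=cv2.INTER_CUBIC)[:600]; b=cv2.resize(b,None,fx=5,fy=5,interpolation=cv2.INTER_CUBIC)
cv2.imwrite('pics/a.png',a);cv2.imwrite('pics/b.png',b)
E
```

```text
(no output)
```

View pics/a.png

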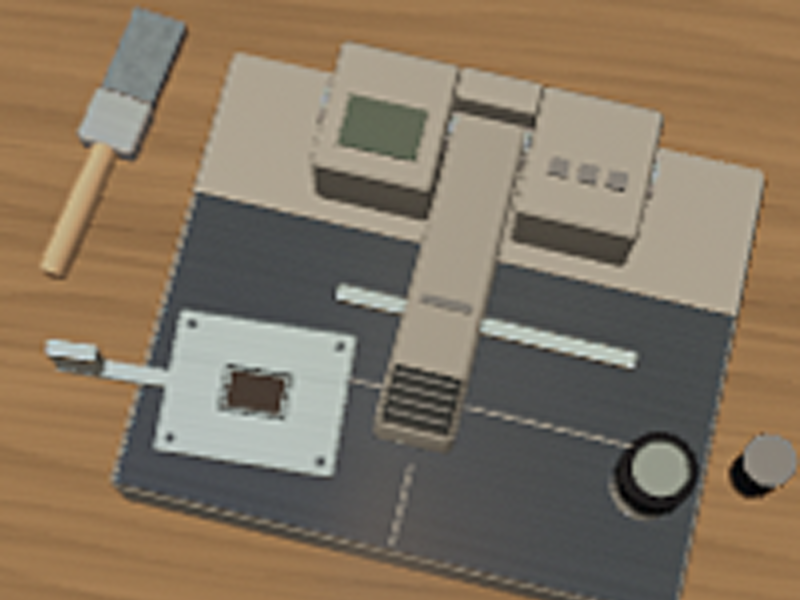

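View pics/b.png

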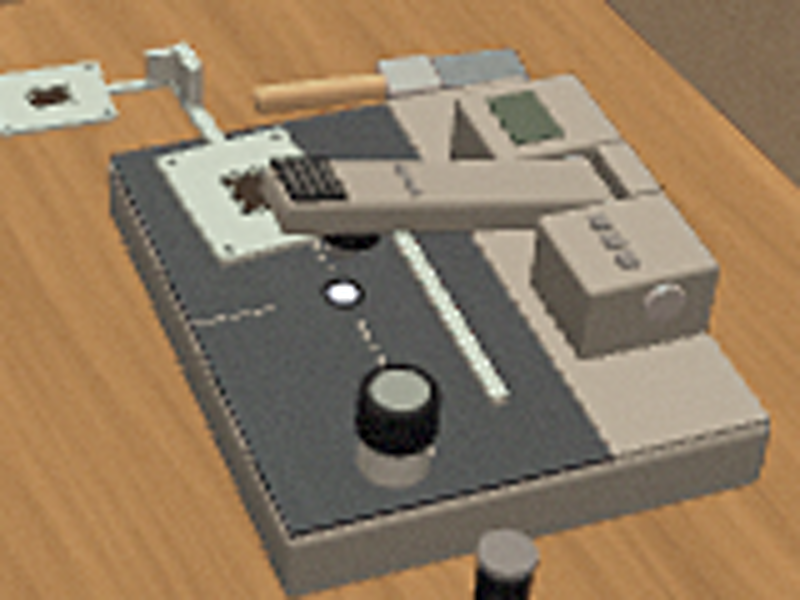

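The crops confirm it: the middle holder lies on the bed, with its window at about top (288,192) and its tab at (243,183). The aperture shows in the side view at about (338.6,208.6). Next I'll measure.

```bash
cat > meas.py <<'E'
from h import *
def blob(m,near,k=0):
    if k: m=cv2.morphologyEx(m.astype(np.uint8),cv2.MORPH_OPEN,np.ones((k,k)))
    n,l,s,c=cv2.connectedComponentsWithStats(m.astype(np.uint8))
    i=1+np.argmin(np.hypot(*(c[1:]-near).T)); return l==i,c[i],s[i,4]
def plate(im,near,n='top'):
    m=(im.min(2)>120)
    b,c,a=blob(m,near,5)
    cs,_=cv2.findContours(b.astype(np.uint8),cv2.RETR_EXTERNAL,cv2.CHAIN_APPROX_NONE)
    P=plane(n,cs[0].reshape(-1,2),.066)
    r=cv2.minAreaRect((P[:,:2]*1000).astype(np.float32)); return a,r,cv2.boxPoints(r)
E
python3 - <<'E'
from meas import *
s=cv2.imread('pics/side0.png')[:,:,::-1]; t=cv2.imread('pics/top0.png')[:,:,::-1]
b,c,a=blob(s.min(2)>170,(338.6,208.6)); print('ap',c,a,plane('side',c,.06))
u=lambda x,y:((x+.5)/4-.5+225,(y+.5)/4-.5+95)
L=plane('top',[u(352,380),u(640,445),u(410,465),u(390,545)],.06); print(L)
M=np.c_[L[1,:2]-L[0,:2],-(L[3,:2]-L[2,:2])]; k=np.linalg.solve(M,L[2,:2]-L[0,:2]); print('cross',L[0,:2]+k[0]*M[:,0])
print('ang y-line, x-line',[np.degrees(np.arctan2(d[1],d[0])) for d in (L[0]-L[1],L[2]-L[3])])
g=plane('top',[u(338,285),u(636,352)],.068);print('guide',g,np.degrees(np.arctan2(*(g[0]-g[1])[1::-1])))
print(plate(t,(289,193)))
dk=(t[:,:,0]<110)&(t[:,:,0]>t[:,:,2]+15); 
b,c,a=blob(dk,(289,193));print('win',c,a,plane('top',c,.066))
print('tab top',plane('top',[u(72,350)],.1), 'pad top',plane('top',[u(423,397)],.158))
# corners of bed
print('bedFL',plane('top',[u(118,487)],.06))
print(ctrl.sense()['orientation'])
E
```

```text
ap [338.14285714 208.07142857] 14 [[0.57830966 0.00347233 0.06      ]]
[[ 0.58327067  0.04958865  0.06      ]
 [ 0.56382349 -0.13228409  0.06      ]
 [ 0.53392404  0.00733701  0.06      ]
 [ 0.48300245  0.0135502   0.06      ]]
cross [0.57817548 0.00193768]
ang y-line, x-line [np.float64(83.89670032432143), np.float64(-6.95654915733532)]
guide [[ 0.64121513  0.06565547  0.068     ]
 [ 0.6205907  -0.12359836  0.068     ]] 83.78058707232118
(np.int32(1333), ((567.08251953125, 108.22148132324219), (113.28026580810547, 90.55400085449219), 88.11576843261719), array([[519.9677  ,  53.10069 ],
       [610.4727  ,  50.123257],
       [614.1973  , 163.34227 ],
       [523.6923  , 166.3197  ]], dtype=float32))
win [288.47747748 192.34234234] 111 [[0.56750679 0.10772209 0.066     ]]
tab top [[0.57075545 0.21699236 0.1       ]] pad top [[0.55243757 0.00417083 0.158     ]]
bedFL [[0.49824311 0.18390234 0.06      ]]
[[ 4.17592604e-01  9.08633969e-01 -8.53194945e-04]
 [ 9.08632832e-01 -4.17593441e-01 -1.44744696e-03]
 [-1.67148809e-03 -1.70797795e-04 -9.99998588e-01]]
```

The measurements agree with each other:

| Point | Position (m) | Yaw |
|---|---|---|
| Aperture | (0.578, 0.003) | instrument about -6.2° |
| Window | (0.567, 0.108) | holder about -1.9° |
| Tab | (0.571, 0.218) | – |

I'll move above the tab.

Request:
play_rows(moves=[0.5,0.032,-0.0327,0,0,0,-0.1173,0.5,0.032,-0.0327,0,0,0,-0.1173,0.5,0.032,-0.0327,0,0,0,-0.1173,0.5,0.032,-0.0327,0,0,0,-0.1173,0.5,0.032,-0.0327,0,0,0,-0.1173], force=25)

```text
clock: 0.72
position: [0.4112, 0.3804, 0.2393]
orientation: [[0.853, 0.522, -0.001], [0.522, -0.853, -0.0], [-0.001, 0.0, -1.0]]
force: [0.7, 0.6, -0.1]
grip_width: 0.508
```

Request:
play_rows(moves=[0.5,0.032,-0.0327,0,0,0,-0.1173,0.5,0.032,-0.0327,0,0,0,-0.1173,0.5,0.032,-0.0327,0,0,0,-0.1173,0.5,0.032,-0.0327,0,0,0,-0.1173,0.5,0.032,-0.0327,0,0,0,-0.1173])

```text
clock: 1.35
position: [0.5712, 0.2169, 0.2392]
orientation: [[0.999, -0.037, -0.001], [-0.037, -0.999, -0.0], [-0.001, 0.0, -1.0]]
force: [0.3, -0.1, 0.2]
grip_width: 0.501
```

Request:
play_rows(moves=[0.5,0,0,-0.04,0,0,0,0.5,0,0,-0.04,0,0,0,0.5,0,0,0,0,0,0])

```text
clock: 1.72
position: [0.5677, 0.2172, 0.1564]
orientation: [[0.999, -0.033, -0.008], [-0.033, -0.999, -0.002], [-0.007, 0.002, -1.0]]
force: [0.0, -0.0, 0.3]
grip_width: 0.505
```

```bash
python3 - <<'E'
from meas import *
s=ctrl.sense(); o=np.array(s['orientation']);print(s['position'],np.degrees(np.arctan2(o[1,0],o[0,0])),o[:,2],s['force'])
a=snap('top','t1.png');b=snap('side','s1.png')
c=np.vstack([cv2.resize(a[140:240,215:315],(400,400))]);d=cv2.resize(b[110:210,260:360],(400,400))
cv2.imwrite('pics/c1.png',np.hstack([c,d])[:,:,::-1])
E
```

```text
[0.56771631 0.21721307 0.15638553] -1.9124924011306639 [-0.00756687 -0.00188577 -0.99996959] [ 0.00283655 -0.00502326  0.32557432]
```

View pics/c1.png

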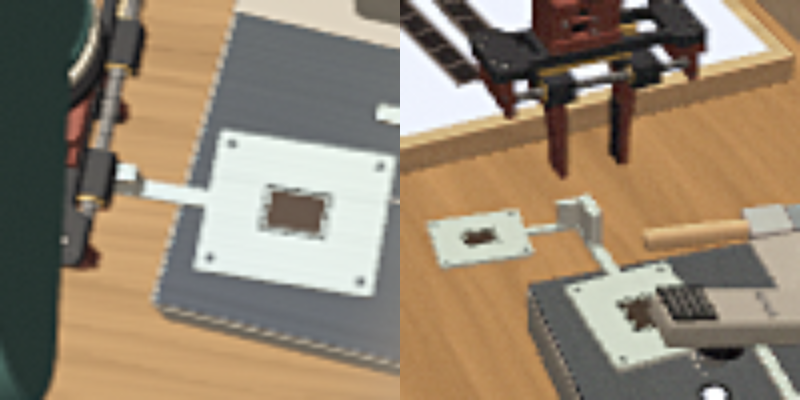

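The gripper is straight above the tab with the jaws across its thickness. It has drifted 3 mm in x and tilted slightly, so I'll correct both while descending.

Request:
play_rows(moves=[0.5,0.002,0.0005,-0.02,0.001,-0.004,0,0.5,0.0015,0,-0.02,0.001,-0.004,0,0.5,0,0,-0.018,0,0,0,0.5,0,0,-0.01,0,0,0,0.5,0,0,0,0,0,0])

```text
clock: 2.45
position: [0.5738, 0.2187, 0.0914]
orientation: [[0.999, -0.033, 0.007], [-0.033, -0.999, 0.002], [0.007, -0.002, -1.0]]
force: [-0.0, -0.2, -0.3]
grip_width: 0.499
```

Request:
play_rows(moves=[0.5,-0.0025,-0.0005,-0.003,-0.002,0.007,0,0.5,0,0,0,0,0,0,0.5,0,0,0,0,0,0,0.5,0,0,0,0,0,0])

```text
clock: 2.95
position: [0.5717, 0.2182, 0.0889]
orientation: [[0.999, -0.033, 0.001], [-0.033, -0.999, 0.0], [0.001, -0.0, -1.0]]
force: [-0.4, -0.5, -0.4]
grip_width: 0.498
```

Request:
play_rows(moves=[0.1,0,0,0,0,0,0,0,0,0,0,0,0,0,0,0,0,0,0,0,0,0,0,0,0,0,0,0,0,0,0,0,0,0,0])

```text
clock: 3.58
position: [0.5715, 0.2182, 0.0886]
orientation: [[0.999, -0.033, 0.001], [-0.033, -0.999, 0.0], [0.001, -0.0, -1.0]]
force: [-0.3, -0.1, 1.0]
grip_width: 0.114
```

The opening is 10 mm, so it is gripping the tab. I'll turn to the instrument's yaw, then slide the holder.

Request:
play_rows(moves=[0,0,-0.004,0,0,0,-0.025,0,0,-0.006,0,0,0,-0.025,0,0,-0.01,0,0,0,-0.025,0,0.002,-0.013,0,0,0,0,0,0.003,-0.013,0,0,0,0])

```text
clock: 4.2
position: [0.5765, 0.171, 0.0886]
orientation: [[0.994, -0.108, 0.001], [-0.108, -0.994, -0.0], [0.001, 0.0, -1.0]]
force: [-0.4, 0.6, -1.1]
grip_width: 0.117
```

Request:
play_rows(moves=[0,0.003,-0.013,0,0,0,0,0,0.003,-0.013,0,0,0,0,0,0.002,-0.012,0,0,0,0,0,0.002,-0.008,0,0,0,0,0,0,-0.004,0,0,0,0])

```text
clock: 4.82
position: [0.5868, 0.1216, 0.0886]
orientation: [[0.994, -0.108, 0.001], [-0.108, -0.994, -0.0], [0.001, -0.0, -1.0]]
force: [-0.2, 1.8, 0.7]
grip_width: 0.113
```

Request:
play_rows(moves=[0,0,0,0,0,0,0,0,0,0,0,0,0,0,0,0,0,0,0,0,0])

```text
clock: 5.2
position: [0.5865, 0.1223, 0.0886]
orientation: [[0.994, -0.107, 0.001], [-0.107, -0.994, -0.0], [0.001, 0.0, -1.0]]
force: [0.2, -0.6, -1.0]
grip_width: 0.114
```

```bash
python3 - <<'E'
from meas import *
s=ctrl.sense(); o=np.array(s['orientation']);print(s['position'],np.degrees(np.arctan2(o[1,0],o[0,0])),o[:,2],s['force'])
a=snap('top','t2.png');b=snap('side','s2.png')
c=cv2.resize(a[120:240,240:360],(400,400),interpolation=cv2.INTER_CUBIC);d=cv2.resize(b[150:250,285:385],(400,400),interpolation=cv2.INTER_CUBIC)
cv2.imwrite('pics/c2.png',np.hstack([c,d])[:,:,::-1])
E
```

```text
[0.58647196 0.12231438 0.08861233] -6.152850825619236 [ 8.62186319e-04 -2.95238973e-04 -9.99999585e-01] [ 0.20361998 -0.58599141 -0.98360411]
```

View pics/c2.png

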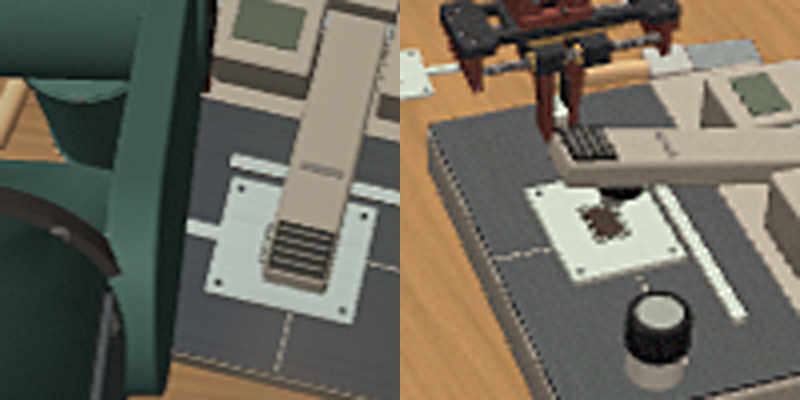

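The holder is under the head and still about 10 mm short in y. I'll measure the remaining offset from the window in the side view and the plate corner screws in the top view.

```bash
cat > chk.py <<'E'
from meas import *
AP=np.array([.578,.0028]); th=np.radians(-6.2); ex=np.array([np.cos(th),np.sin(th)]); ey=np.array([-np.sin(th),np.cos(th)])
def chk(fs,ft):
    s=cv2.imread(fs)[:,:,::-1].astype(int); t=cv2.imread(ft)[:,:,::-1].astype(int)
    m=(s[:,:,0]<130)&(s[:,:,0]>s[:,:,2]+12); b,c,a=blob(m,proj('side',[*AP,.066])[0])
    cs,_=cv2.findContours(b.astype(np.uint8),0,1)
    r=cv2.minAreaRect((plane('side',cs[0].reshape(-1,2),.066)[:,:2]*1000).astype(np.float32))
    w=plane('side',c,.066)[0,:2]; sa=plane('side',[338.14,208.07],.06)[0,:2]
    print('win side',c,a,w,r,'rel to aperture(same cam) x,y',(w-sa)@ex,(w-sa)@ey)
    # screws, top view: dark spots inside plate
    tg=t.sum(2).astype(np.uint8) if 0 else cv2.cvtColor(t.astype(np.uint8),cv2.COLOR_RGB2GRAY)
    bh=cv2.morphologyEx(tg,cv2.MORPH_BLACKHAT,np.ones((5,5)))
    n,l,st,_=cv2.connectedComponentsWithStats((bh>50).astype(np.uint8))
    for i in range(1,n):
        ys,xs=np.nonzero(l==i); wt=bh[ys,xs].astype(float); cc=(xs@wt/wt.sum(),ys@wt/wt.sum())
        p=plane('top',cc,.066)[0,:2]-AP
        if abs(p@ex)<.07 and abs(p@ey)<.08 and st[i,4]<15: print('spot',np.round(cc,1),st[i,4],np.round(1000*np.array([p@ex,p@ey]),1))
E
python3 -c "
from chk import *
chk('pics/s2.png','pics/t2.png')"
```

```text
win side [335.61818182 204.96363636] 55 [0.57447042 0.01355266] ((573.6207885742188, 13.690502166748047), (37.60693359375, 22.955232620239258), 86.66352081298828) rel to aperture(same cam) x,y -0.004899492008914635 0.009597853057251776
spot [326. 169.] 1 [58.4 26.4]
spot [312.  176.1] 5 [32.3 56.4]
spot [342. 186.] 3 [ 24.4 -22.2]
spot [348.6 184.4] 4 [ 32.1 -37.4]
spot [304.6 187. ] 2 [ 0.6 67.7]
spot [321. 187.] 1 [ 9.9 27.9]
spot [320. 189.] 1 [ 4.4 29.2]
spot [320. 191.] 1 [-0.6 28. ]
spot [304.  192.5] 2 [-13.3  65.7]
spot [350. 197.] 1 [  1.4 -47.5]
spot [318. 198.] 1 [-19.1  28.8]
spot [350. 199.] 1 [ -3.6 -48.6]
spot [305.1 204.4] 5 [-42.   55.9]
spot [342.4 212.6] 4 [-41.1 -37.7]
spot [328. 214.] 1 [-52.7  -4.3]
```

The two views agree: (-4.8, +9.4) mm in instrument axes, yaw aligned. In world axes the remaining move is about (+3.7, -9.8) mm.

Request:
play_rows(moves=[0,0.001,-0.003,0,0,0,0,0,0.0015,-0.004,0,0,0,0,0,0.0012,-0.0028,0,0,0,0,0,0,0,0,0,0,0,0,0,0,0,0,0,0])

```text
clock: 5.92
position: [0.5903, 0.112, 0.0886]
orientation: [[0.994, -0.108, 0.001], [-0.108, -0.994, -0.0], [0.001, 0.0, -1.0]]
force: [0.4, -0.2, -0.0]
grip_width: 0.11
```

```bash
python3 -c "
from chk import *
s=ctrl.sense();print(s['position'],s['force'])
snap('side','s3.png');snap('top','t3.png');chk('pics/s3.png','pics/t3.png')"
```

```text
[0.59033228 0.11204411 0.08859353] [ 0.38614556 -0.24475149 -0.01518679]
win side [338.4137931  206.89655172] 58 [0.57817478 0.00205783] ((577.7752685546875, 2.232583999633789), (34.36661911010742, 23.64609146118164), 84.26605987548828) rel to aperture(same cam) x,y 2.463021628675382e-05 -0.0014296681101285333
spot [326. 169.] 1 [58.4 26.4]
spot [316.4 175.4] 4 [36.6 46. ]
spot [349.5 179.1] 14 [ 46.1 -36.6]
spot [343.  181.5] 2 [ 36.3 -22.1]
spot [357.5 181. ] 2 [ 45.8 -57. ]
spot [353.  183.3] 4 [ 37.4 -47.4]
spot [342. 186.] 3 [ 24.3 -22.2]
spot [309. 186.] 1 [ 5.6 57.5]
spot [308.  191.4] 2 [-8.4 56.7]
spot [341. 190.] 1 [ 13.8 -22. ]
spot [354. 200.] 1 [ -3.8 -58.7]
spot [309.3 203.3] 3 [-37.   46.5]
spot [346.6 211.8] 5 [-36.9 -47.4]
spot [329.5 212. ] 2 [-47.   -6.7]
```

The window is centred within about 1 mm in both views, with yaw aligned. I'll release, rise, and check before going to the pad.

Request:
play_rows(moves=[0.2,0,0,0,0,0,0,0.4,0,0,0,0,0,0,0.4,0,0,0,0,0,0,0.4,0,0,0.01,0,0,0,0.4,0,0,0.03,0,0,0])

```text
clock: 6.65
position: [0.589, 0.1123, 0.1282]
orientation: [[0.994, -0.108, -0.002], [-0.108, -0.994, -0.0], [-0.002, 0.001, -1.0]]
force: [0.1, 0.3, -0.1]
grip_width: 0.399
```

Request:
play_rows(moves=[0.4,0,0,0.05,0,0,0,0.4,0,0,0.04,0,0,0,0,-0.01,-0.036,0,0,0,0,0,-0.014,-0.036,0,0,0,0,0,-0.014,-0.034,0,0,0,0])

```text
clock: 7.28
position: [0.552, 0.0054, 0.2196]
orientation: [[0.994, -0.107, 0.002], [-0.107, -0.994, -0.0], [0.002, 0.0, -1.0]]
force: [-0.4, -0.1, -1.1]
grip_width: 0.098
```

Request:
play_rows(moves=[0,0,0,-0.02,0,0,0,0,0,0,0,0,0,0,0,0,0,0,0,0,0])

```text
clock: 7.65
position: [0.5526, 0.0066, 0.1994]
orientation: [[0.994, -0.107, 0.002], [-0.107, -0.994, -0.0], [0.002, -0.0, -1.0]]
force: [1.0, 0.4, -1.2]
grip_width: 0.006
```

```bash
python3 - <<'E'
from chk import *
s=ctrl.sense();print(s['position'],np.array(s['orientation'])[:,2],s['force'],s['grip_width'])
b=snap('side','s4.png');snap('top','t4.png');chk('pics/s4.png','pics/t4.png')
cv2.imwrite('pics/c4.png',cv2.resize(b[110:250,275:415],(600,600),interpolation=cv2.INTER_CUBIC)[:,:,::-1])
E
```

```text
[0.55262062 0.00660937 0.19938178] [ 1.61640137e-03 -2.87964295e-05 -9.99998693e-01] [ 0.97012119  0.44360892 -1.17860927] 0.005963690851500885
win side [338.29090909 206.74545455] 55 [0.57815396 0.00283236] ((577.6799926757812, 2.783773422241211), (33.962806701660156, 22.13394546508789), 80.81487274169922) rel to aperture(same cam) x,y -7.971176976308225e-05 -0.0006619177218210752
spot [353.8 180.2] 5 [ 45.8 -47.5]
spot [353.  183.5] 4 [ 37.  -47.4]
spot [309. 186.] 1 [ 5.6 57.5]
spot [314.4 186. ] 4 [ 8.7 44.6]
spot [313. 189.] 1 [ 0.4 46.1]
spot [308.  191.8] 3 [-9.5 56.4]
spot [314.5 200.5] 4 [-27.2  35.6]
spot [346.6 211.8] 5 [-36.9 -47.4]
```

View pics/c4.png

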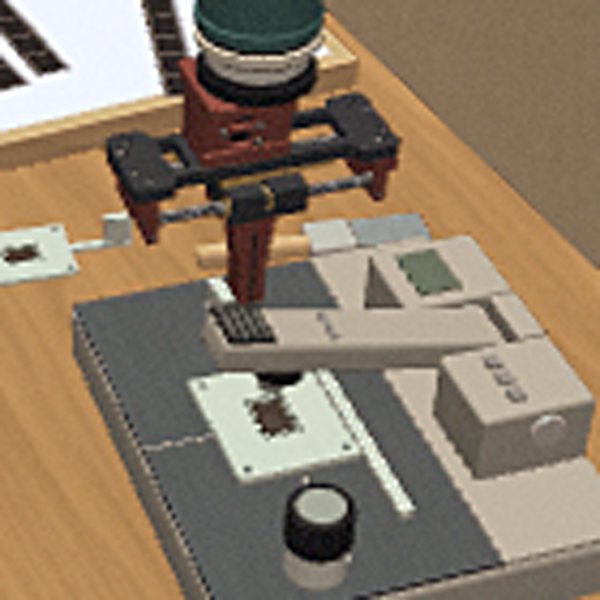

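The holder stayed put and the shut fingers stand above the pad. Next I'll come down to contact, then follow the arc.

Request:
play_rows(moves=[0,0,0,-0.014,0,0,0,0,0,0,-0.009,0,0,0,0,-0.0005,0,-0.003,0,0,0,0,-0.001,0,-0.003,0,0,0,0,0,0,0,0,0,0])

```text
clock: 8.38
position: [0.5505, 0.0066, 0.1696]
orientation: [[0.994, -0.108, 0.001], [-0.108, -0.994, 0.0], [0.001, -0.0, -1.0]]
force: [-1.2, 1.8, 3.2]
grip_width: 0.007
```

Request:
play_rows(moves=[0,-0.0017,0.0002,-0.006,0,0,0,0,-0.0016,0.0002,-0.006,0,0,0,0,-0.0013,0.0001,-0.006,0,0,0,0,-0.0012,0.0001,-0.006,0,0,0,0,0,0,0,0,0,0])

```text
clock: 9.0
position: [0.5453, 0.0068, 0.1453]
orientation: [[0.994, -0.108, 0.001], [-0.108, -0.994, -0.0], [0.001, 0.0, -1.0]]
force: [1.5, 0.7, 2.8]
grip_width: 0.002
```

Request:
play_rows(moves=[0,-0.0008,0.0001,-0.005,0,0,0,0,-0.0006,0,-0.004,0,0,0,0,-0.0003,0,-0.003,0,0,0,0,0,0,0,0,0,0])

```text
clock: 9.5
position: [0.5441, 0.007, 0.1341]
orientation: [[0.994, -0.108, 0.003], [-0.108, -0.994, -0.0], [0.003, -0.0, -1.0]]
force: [2.3, 1.3, 8.9]
grip_width: 0.004
```

Request:
play_rows(moves=[0,-0.0003,0,-0.0015,0,0,0,0,0,0,0,0,0,0,0,0,0,0,0,0,0])

```text
clock: 9.88
position: [0.544, 0.007, 0.133]
orientation: [[0.994, -0.108, 0.003], [-0.108, -0.994, -0.0], [0.003, -0.0, -1.0]]
force: [1.7, 1.5, 9.1]
grip_width: 0.005
```

Request:
play_rows(moves=[0,0,0,-0.0008,0,0,0,0,0,0,0,0,0,0,0,0,0,0,0,0,0])

```text
clock: 10.25
position: [0.5439, 0.007, 0.1322]
orientation: [[0.994, -0.108, 0.003], [-0.108, -0.994, -0.0], [0.003, -0.0, -1.0]]
force: [2.1, 2.4, 9.9]
grip_width: 0.006
```

Request:
play_rows(moves=[0,0,0,-0.0008,0,0,0,0,0,0,0,0,0,0,0,0,0,0,0,0,0])

```text
clock: 10.62
position: [0.5439, 0.007, 0.1316]
orientation: [[0.994, -0.108, 0.003], [-0.108, -0.994, -0.0], [0.003, -0.0, -1.0]]
force: [-0.3, 2.2, 11.9]
grip_width: 0.005
```

Request:
play_rows(moves=[0,0,0,-0.0006,0,0,0,0,0,0,0,0,0,0,0,0,0,0,0,0,0])

```text
clock: 11.0
position: [0.5439, 0.007, 0.1312]
orientation: [[0.994, -0.108, 0.003], [-0.108, -0.994, -0.0], [0.003, -0.0, -1.0]]
force: [0.6, 2.1, 14.4]
grip_width: 0.004
```

Request:
play_rows(moves=[0,0,0,-0.0006,0,0,0,0,0,0,0,0,0,0,0,0,0,0,0,0,0,0,0,0,0,0,0,0])

```text
clock: 11.5
position: [0.5439, 0.007, 0.1309]
orientation: [[0.994, -0.108, 0.003], [-0.108, -0.994, -0.0], [0.003, -0.0, -1.0]]
force: [-1.1, 1.2, 18.2]
grip_width: 0.005
```

```bash
python3 - <<'E'
from chk import *
s=ctrl.sense();print(s['position'],s['force'])
b=snap('side','s5.png');a=snap('top','t5.png');chk('pics/s5.png','pics/t5.png')
d=cv2.resize(b[130:250,285:405],(400,400),interpolation=cv2.INTER_CUBIC);c=cv2.resize(a[120:240,240:360],(400,400),interpolation=cv2.INTER_CUBIC)
cv2.imwrite('pics/c5.png',np.hstack([c,d])[:,:,::-1])
E
```

```text
[0.54392804 0.00701486 0.13093627] [-1.11024431  1.24742223 18.18315429]
win side [339.14285714 209.42857143] 14 [ 0.57482706 -0.00917485] ((575.6834106445312, -9.91330337524414), (4.558067321777344, 21.577550888061523), 65.8212661743164) rel to aperture(same cam) x,y -0.002090381278631837 -0.012958201561736904
spot [311.5 168. ] 2 [52.6 62.5]
spot [354.4 180.2] 4 [ 46. -49.]
spot [310. 183.] 1 [13.7 56.9]
spot [353.  183.4] 2 [ 37.1 -47.4]
spot [308.7 185.7] 3 [ 6.1 58.5]
spot [308.  191.8] 3 [-9.5 56.4]
spot [309.4 203.4] 4 [-37.2  46.2]
spot [338. 206.] 1 [-27.6 -23.7]
spot [341.6 206. ] 2 [-25.5 -32.2]
spot [346.6 211.8] 5 [-36.9 -47.4]
```

View pics/c5.png

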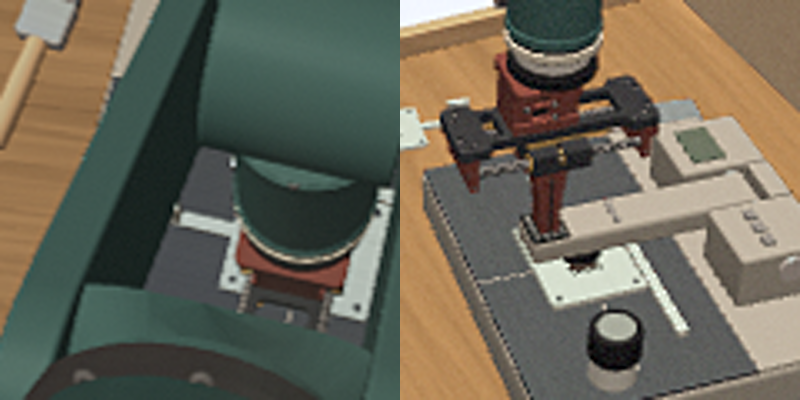

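The arm is down with the shoe on the window, at 18 N. Stiffness rose sharply at the end, which means it is on the stop. The three corner screws still in view have not moved, so I'm handing in.

```bash
python3 -c "
from h import *
print(ticket.sign_off(), ctrl.sense()['force'])"
```

```text
the job is handed in; nothing more can be done
the job is handed in; nothing more can be done
```

The negative holder is under the reading head and released, and I handed in at about 11.6 s with the reading arm still held down. I pinched the middle-sized holder (the one on the bed) by its tab, squared it to the instrument, slid it across and let go. Then I pushed the thumb pad down along its arc with the shut fingers.

- **Holder position:** before the press, the window was within about 1 mm of the aperture. The plate screws in the top view gave (0.0, -0.6) mm and the side view, after release, gave (-0.1, -0.7) mm. The yaw was aligned.
- **After the press:** the three screws still in view had not moved. The side-view window check gave a meaningless value, because the lowered head hides the window.
- **Arm down:** the last force reading was 18 N at the pad. The force rose from about 1 N/mm to more than 10 N/mm over the last steps, so the arm is on its stop. The last side picture shows the head on the window.
- **Other items:** I did not touch the loupe, film can or dust brush. I did not measure their positions again at the end.

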